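# Index the nitrogen nozzle arm over the vial heating block

### The arm

A 6-joint arm with a two-finger parallel gripper is mounted at the origin on the work surface. World frame = base frame: x ahead of the robot, y to its left, z up, the work surface at z = 0. Lengths are in m, angles in rad, forces in N, time in s.
With the tool pointing down it reaches from about 0.4 to 0.825 m from the base axis. Payload 7 kg.
Tool frame: the origin (TCP) lies midway between the tips of the shut fingers; the grasp point (between the pads) lies arm.hold_point_z behind it (arm.hold_point_z is the distance from the TCP to the grasp point, in m); z points along the fingers, y is the line along which they close (so a half turn about z gives the same grasp; the last joint's range is limited). The gripper opens to 88 mm and grips with 3 to 60 N. Pads are 19 mm wide; open, the fingers measure 130 mm over their backs; the gripper's body (78 mm by 193 mm) begins 47 mm behind the grasp point.
Start: joints at [-0.821, 0.359, 0.012, 0, -1.224, -0.288], TCP at [0.301, -0.604, 0.227] pointing down, gripper open.
Joint ranges: [-3.07, 3.07], [-1.43, 2.12], [-1.02, 1.25], [-3.03, 1.67], [-3.05, -0], [-3.03, 3.03]. Speed limits (rad/s): [2.39, 2.39, 3.01, 3.14, 3.14, 3.14].

### API

Orientations are given as [roll, pitch, yaw] about the fixed x, y, z axes, in that order (R = Rz(yaw) Ry(pitch) Rx(roll)).
In Python, from station import arm gives the robot as it stands.
- The arm moves only by the shell command python3 -m crank 'ROWS' [OPENING] [FORCE]. ROWS is JSON, a list that holds one entry, the list of rows, each a list of 4 numbers: the shift along the tool's x, y, z in units of 25 mm (1.0 is 25 mm), then the turn about the tool's z in units of 5 degrees (1.0 is 5 degrees). A call has 1 to 12 rows; each row is the pose to reach, as a shift and turn from the pose commanded when the call began, along the tool's axes at that moment; what a row does not reach only later rows make up. A row lasts 1/8 s, in which the tool goes at most 62.5 mm and 10.7 degrees, less where a joint would pass 70% of its speed; a pose out of reach is approached as far as the arm can. A call with a gripper value outside its range is refused whole. OPENING is the closure, from 0 (fully open) to 1 (shut), set as the call begins (- or left out, the last holds). The fingers move at their own pace and stop on an object; FORCE is the grip in N (left out, the last holds). Time passes only in rows, so rows that repeat a pose let the fingers close. It gives the time, the measured TCP pose, the force, the opening and the grip force at its end, in the units of the state.
- arm.get_state(): the state, without advancing time (a new reading comes with each control period).
- arm.grab_frame(name): name is "scene" or "top" or "wrist"; returns (picture, depth): 480x640x3 uint8, red, green, blue; 480x640 float32, m along the optical axis (not along the pixel's ray), 0 where there is no reading.
- arm.get_calibration(name): a dict with "mtx" (3x3 intrinsics, pixels), "R" (3x3) and "t" (3): a world point X has camera coordinates R X + t; the wrist camera has in their place "mount" (4x4, takes a point from camera to tool coordinates, whose origin is the TCP and whose axes are the flange's). Camera axes: x right, y down, z forward; pixel columns grow to the right and rows downward; lengths in m; the calibration is good to about 2 mm. The wrist camera is an equidistant fisheye: a pixel r from the principal point sees the ray r / f radians off the axis. A picture is of the moment at which its call begins: read the wrist's pose just before it. get_calibration takes no time and is no camera call.
- arm.job_done(): hands the job in; it is judged then, once.
Trained networks look in the newest picture that a camera, given by its name, has taken for a name from the list of things; names that differ only in an ending like _2 or _b are one class to them, and where a whole thing is asked for, a point or a joint stands for the part that bears it (a point fixed in the world has none). Each returns a list of dicts, best first, with "score" (0 to 1); they miss things now and then, are a little off and sometimes report something else, mostly with a low value. They report only what shows in the picture. A call takes as long as a camera call.
- arm.recognise(thing, camera): "extent" ([left, top, width, height] in pixels, round what is visible of it).
- arm.trace(thing, camera): "mask" (480x640 bool, what is visible of it) and "extent" ([left, top, width, height] in pixels, round what is visible of it).
The state is a dict: "t": time; "q": joint angles; "qd": joint speeds; "joint_efforts": joint torques, N m; "eef_pos": TCP position; "ee_rot": TCP orientation; "force": force on the tool from outside, world axes, zero at the start; "moment": the same for the moment, N m; "width": finger opening in m; "gripper_force": force on a finger pad.
Only numpy, scipy, OpenCV 4.12 (cv2) and the standard library are available. Lean on these libraries where they do the work, as an engineer would, in place of code of your own. Each camera call takes 0.05 s, during which the arm holds its last target. There are 200 camera calls.

### The job

The swing arm of the nitrogen blow-down stand is locked in its parked notch. Pull the ring of its spring index pin up until the pin is clear, swing the arm counter-clockwise (seen from above) to the next notch, the first it comes to, which holds the nozzles over the vials in the heating block, and let the pin drop fully home there so that the arm is locked. Do it by feel, without letting the pin snap down hard on the index plate or jamming it hard against the side of a notch, and leave the bottle, the beaker and the box standing where they are.

Things in the scene. Friction and masses are not known exactly. Their poses are not given: they have to be found in the camera images.
- pivot (a point): point on the upright axis about which the arm swings, at the height of the flat top of the notched index segments (185 mm above the bench). The stand: round grey foot 210 mm across, steel column, at 165 mm height an aluminium disc 216 mm across with steel index segments along its rim, the arm above it.
- swing (a joint): swing arm's angle, rad: 0 in the parked notch, growing counter-clockwise from above. A bar with a six-nozzle head at its end; it takes about 4 N at the ring to move and stays where left. The next notch is on a hand-set segment, somewhere from 0.62 to 1.05, not measured; one more lies 0.55 beyond. Between notches the segments' tops are one level face.
- plunger (a joint): lift of the spring index pin, m: 0 fully down in a notch (locked), about 0.0075 when its round tip rests on the flat top of the segments between notches, 0.014 at its upper stop. The spring pulls it down with about 6 N at 0, 10 N at 0.0075 and 13 N at 0.014.
- ring_centre (a point): centre of the steel pull ring above the index pin: upright flat ring, 38 mm outside, 26 mm hole, 8 mm thick; z up, y normal to its faces. 90 mm from the column axis, 255 mm above the bench with the pin down. Pinch its upper bow (12 mm above centre) along y from above. It swivels freely about the pin's axis: the hand need not turn as the arm swings. All below it ends under 230 mm.
- pin: index pin, 9 mm thick with a round tip, under the arm in line with the ring; origin on its axis, 8 mm above the tip. Notches are 11 mm wide, so it has 1 mm of play each way; it goes 8 mm deep. Sliding along the segments under its spring, it starts to drop within about 3 mm of a notch's middle. More than 30 N on it, sideways or down, would damage it.
- bottle: green bottle, 64 mm across and 190 mm tall, loose on the bench; origin at its underside. To be left alone.
- beaker: glass beaker, 68 mm across and 85 mm tall, loose on the bench; origin at its underside. To be left alone.
- cap_box: low green plastic box with a white lid, 70 by 110 by 40 mm, loose on the bench; origin at its underside. To be left alone.

How it is judged:
On the way, in this order (a step that is already met when the one before it is completed fails the run):
1. the pin is drawn clear of the parked notch (value of joint plunger above 0.0085 m and value of joint swing below 0.15 rad), for 0.05 s.
2. the arm is swung well out of its parked place (value of joint swing above 0.35 rad), for 0.05 s.
At the end, for the whole second after the job is handed in: the arm stands still in the notch next to the parked one (arm angle between 0.57 and 1.10 rad, where there is only that notch) with the index pin fully down in it (plunger below 1.5 mm), and the bottle, beaker and box are within 20 mm of where they stood (value of joint swing between 0.57 and 1.1 rad and value of joint plunger below 0.0015 m and velocity of joint swing between -0.02 and 0.02 rad/s and distance of each of bottle, beaker, cap_box from where it was at the start of the episode below 0.02 m); the robot touches nothing.
It fails at once if the index pin was jammed or snapped against the index segments with more than 30 N (contact force between pin and anything else above 30 N).
It fails at once if the bottle or the beaker was tipped (angle between any of bottle, beaker's own z axis and vertical above 0.35 rad).
It also fails if it takes over 67 s, if anything falls off the work surface, if the arm or the gripper's body presses on something with over 40 N, if the wrist force passes 120 N, or if a joint passes its speed limit or range.

## Working session

There is one attempt and no reset: what is moved stays moved. The work goes in short steps, Python scripts to look and compute and a shell command to move; the robot and the scene stay as the last step left them, time stands still between calls to the robot, and variables do not carry over. Pictures are saved under pics/ and viewed, at most 10 in all, crops included, and the job is handed in when it is done.

```bash
mkdir -p pics; ls
python3 - <<'E'
from station import arm
import cv2,numpy as np
s=arm.get_state();print({k:np.round(v,4).tolist() for k,v in s.items()},arm.hold_point_z)
ims=[]
for c in("scene","top"):
    p,d=arm.grab_frame(c);np.savez(f"pics/{c}.npz",p=p,d=d);cv2.imwrite(f"pics/{c}.png",p[:,:,::-1])
    print(c,{k:np.round(v,3).tolist() for k,v in arm.get_calibration(c).items()})
    for n in("ring_centre","swing","plunger","bottle","beaker","cap_box"):
        print(c,n,[(r["extent"],round(r["score"],2)) for r in arm.recognise(n,c)][:2])
E
```

```text
pics
{'t': 0.0, 'q': [-0.8209, 0.3594, 0.0111, -0.0004, -1.2241, -0.2881], 'qd': [0.0005, -0.0005, -0.0013, 0.0006, -0.0011, 0.0001], 'joint_efforts': [-0.0, -58.271, 29.3061, 6.9974, 0.0068, -0.0002], 'eef_pos': [0.3005, -0.6039, 0.2256], 'ee_rot': [3.1399, -0.0001, -2.68], 'force': [0.2977, -0.7759, 0.2917], 'moment': [-0.0405, 0.0001, 0.0086], 'gripper_force': 0.0, 'width': 0.0876} 0.0188
scene {'mtx': [[488.841, 0.0, 320.752], [0.0, 488.841, 236.022], [0.0, 0.0, 1.0]], 'R': [[0.738, 0.675, 0.017], [0.481, -0.507, -0.715], [-0.474, 0.536, -0.699]], 't': [-0.382, -0.128, 1.471]}
scene ring_centre [([352.6, 202.8, 17.9, 15.8], 0.59)]
scene swing [([286.5, 203.1, 122.7, 61.9], 0.65)]
scene plunger [([352.0, 206.9, 18.8, 17.2], 0.62)]
scene bottle [([141.6, 303.9, 41.2, 70.4], 0.9), ([283.1, 205.9, 128.1, 61.0], 0.17)]
scene beaker [([376.3, 169.4, 24.3, 29.9], 0.96)]
scene cap_box [([316.8, 214.4, 33.4, 35.1], 0.65)]
top {'mtx': [[462.361, 0.0, 312.896], [0.0, 462.361, 241.754], [0.0, 0.0, 1.0]], 'R': [[-0.018, -1.0, -0.014], [-0.994, 0.019, -0.106], [0.106, 0.012, -0.994]], 't': [0.002, 0.546, 1.081]}
top ring_centre [([272.5, 200.8, 22.4, 15.1], 0.49)]
top swing [([229.1, 180.4, 133.6, 86.8], 0.68)]
top plunger [([274.0, 202.5, 17.7, 13.3], 0.47)]
top bottle [([457.8, 274.3, 51.3, 26.7], 0.63)]
top beaker [([130.8, 272.4, 37.0, 31.9], 0.56), ([227.7, 181.3, 137.1, 86.2], 0.49)]
top cap_box [([228.0, 278.4, 55.2, 39.6], 0.94)]
```

View pics/top.png

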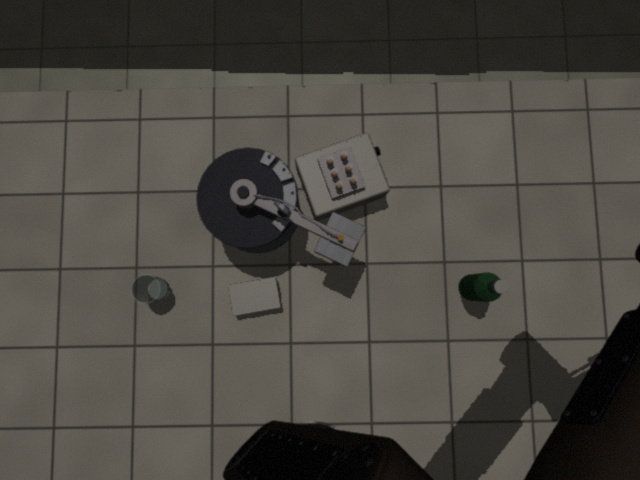

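View pics/scene.png

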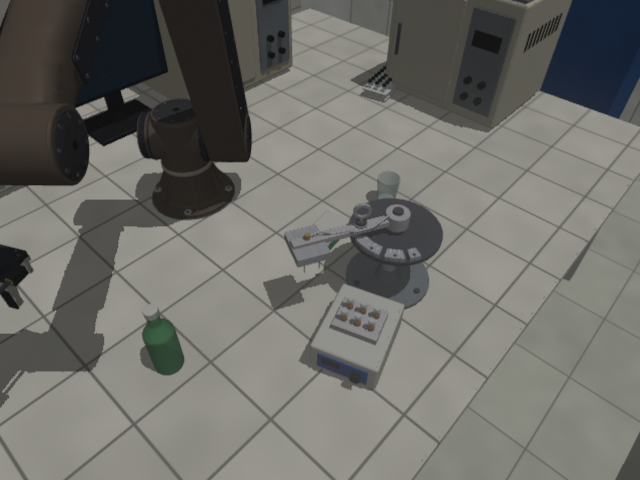

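```bash
cat > h.py <<'E'
import numpy as np
from station import arm
def px(c,u,v,z):
    "pixel -> world point on height z"
    k=arm.get_calibration(c);K,R,t=(np.array(k[n]) for n in("mtx","R","t"))
    d=R.T@np.linalg.solve(K,[u,v,1]);o=-R.T@t
    return o+d*(z-o[2])/d[2]
def cloud(c):
    f=np.load(f"pics/{c}.npz");d=f["d"];k=arm.get_calibration(c);K,R,t=(np.array(k[n]) for n in("mtx","R","t"))
    v,u=np.mgrid[:480,:640];P=np.stack([u,v,np.ones_like(u)],-1)@np.linalg.inv(K).T*d[...,None]
    return (P-t)@R,d>0,f["p"]
E
python3 - <<'E'
from h import *
P,ok,im=cloud("top")
print("ring px",px("top",283.5,208,.265),px("scene",361.5,210.5,.26))
for c in("top","scene"):
    P,ok,im=cloud(c)
    m=ok&(P[...,2]>.235)&(P[...,2]<.29)&(P[...,0]>.4)&(P[...,1]>-.2)&(P[...,1]<.3)
    Q=P[m];print(c,m.sum(),Q.mean(0) if m.sum() else 0,np.round(Q[::max(1,len(Q)//15)],3).tolist())
for n,u,v,z in(("bottle",483,287,.19),("beaker",149,288,.085),("box",255,298,.04)):print(n,px("top",u,v,z))
E
```

```text
ring px [0.5866537 0.0435621 0.265    ] [0.58838357 0.044134   0.26      ]
top 113 [0.58766368 0.04741093 0.26485051] [[0.603, 0.06, 0.261], [0.6, 0.064, 0.259], [0.599, 0.064, 0.255], [0.595, 0.05, 0.272], [0.594, 0.05, 0.27], [0.591, 0.049, 0.274], [0.589, 0.05, 0.272], [0.587, 0.051, 0.274], [0.591, 0.056, 0.243], [0.585, 0.04, 0.271], [0.584, 0.042, 0.271], [0.582, 0.044, 0.269], [0.581, 0.044, 0.267], [0.583, 0.046, 0.242], [0.58, 0.032, 0.26], [0.578, 0.032, 0.256], [0.574, 0.036, 0.258]]
scene 182 [0.58851876 0.04455398 0.25845891] [[0.585, 0.048, 0.276], [0.591, 0.058, 0.271], [0.593, 0.056, 0.271], [0.594, 0.047, 0.274], [0.587, 0.043, 0.27], [0.582, 0.033, 0.27], [0.581, 0.031, 0.268], [0.599, 0.053, 0.262], [0.576, 0.031, 0.257], [0.592, 0.057, 0.247], [0.59, 0.053, 0.246], [0.583, 0.045, 0.243], [0.582, 0.036, 0.246], [0.599, 0.055, 0.244], [0.597, 0.051, 0.242], [0.591, 0.045, 0.237]]
bottle [ 0.43040304 -0.35210808  0.19      ]
beaker [0.44196424 0.36417003 0.085     ]
box [0.41461548 0.12992166 0.04      ]
```

The top view shows the stand with its column at about (243,192), the ring at (283,208), index segments at (268–290, 155–225) and the heating block at (340,172). The box is at (255,298), the beaker at (150,288) and the bottle at (483,287), which the straight path crosses, so I'll raise the hand first. The scene view agrees, with the ring at (361,211).

```bash
cat >> h.py <<'E'
from scipy.spatial.transform import Rotation as Ro
def units(target,yaw=None):
    s=arm.get_state();R=Ro.from_euler("xyz",s["ee_rot"]).as_matrix()
    d=R.T@(np.array(target)-s["eef_pos"])/.025
    t=0 if yaw is None else -np.degrees((yaw-s["ee_rot"][2]+np.pi/2)%np.pi-np.pi/2)/5
    print("units",np.round(d,2),"turn",round(t,2))
E
python3 - <<'E'
from h import *
Q=[]
for c in("top","scene"):
    P,ok,im=cloud(c)
    m=ok&(P[...,2]>.238)&(P[...,2]<.29)&(P[...,0]>.4)&(P[...,1]>-.2)&(P[...,1]<.3)
    q=P[m];w,V=np.linalg.eigh(np.cov(q[:,:2].T));print(c,w**.5,np.degrees(np.arctan2(V[1,0],V[0,0])),(q.min(0)+q.max(0))/2);Q.append(q)
    for a,b in((.155,.195),):
        m=ok&(P[...,2]>a)&(P[...,2]<b)&(P[...,0]>.45)&(P[...,0]<.78)&(P[...,1]>-.05)&(P[...,1]<.3)
        q=P[m];print("disc",m.sum(),q.min(0),q.max(0))
    m=ok&(P[...,2]>.195)&(P[...,2]<.235)&(P[...,0]>.45)&(P[...,0]<.78)&(P[...,1]>.08)&(P[...,1]<.3)
    q=P[m];print("hub",m.sum(),q.min(0),q.max(0))
print(px("top",248,199,.165))
units([.5885,.0455,.33],-2.356)
E
```

```text
top [0.00261512 0.01108711] 139.71322856187842 [0.58873025 0.04802539 0.25680907]
disc 6770 [ 0.49091058 -0.04871918  0.16498213] [0.73676371 0.23590572 0.19467752]
hub 813 [0.59256603 0.08044806 0.19548559] [0.65595017 0.15652701 0.23356502]
scene [0.00287014 0.01118504] 138.15060757644432 [0.58845242 0.04646547 0.25844124]
disc 3821 [0.52161393 0.01705464 0.16429503] [0.73585899 0.2356733  0.19487884]
hub 647 [0.59393639 0.08007365 0.19524501] [0.65624024 0.15385946 0.23448644]
[0.62584218 0.12652829 0.165     ]
units [-21.89  18.14  -4.14] turn -3.71
```

```bash
python3 -m crank '[[[0,0,-2,0],[0,0,-4,0],[0,0,-4,0]]]' 0
```

```text
t: 1.08
eef_pos: [0.3015, -0.606, 0.332]
ee_rot: [-3.133, 0.001, -2.68]
force: [0.1, -0.1, -0.3]
width: 0.0873
gripper_force: 0.0
```

```bash
python3 -m crank '[[[-1.8,1.5,0,-0.4],[-3.6,3,0,-0.8],[-5.5,4.5,0,-1.2],[-7.3,6,0,-1.6],[-9.1,7.6,0,-2],[-10.9,9.1,0,-2.4],[-12.8,10.6,0,-2.8],[-14.6,12.1,0,-3.2],[-16.4,13.6,0,-3.6],[-18.2,15.1,0,-4],[-20,16.6,0,-4.3],[-21.9,18.1,0,-4.5]]]' 0
python3 -m crank '[[[0,0,0,0],[0,0,0,0],[0,0,0,0]]]'
python3 - <<'E'
from h import *
import cv2
s=arm.get_state();p,d=arm.grab_frame("wrist");np.savez("pics/w1.npz",p=p,d=d,pos=s["eef_pos"],rot=s["ee_rot"]);cv2.imwrite("pics/w1.png",p[:,:,::-1])
print(arm.get_calibration("wrist"))
print([(r["extent"],r["score"]) for r in arm.recognise("ring_centre","wrist")])
units([.5885,.046,.30],-2.286)
E
```

```text
t: 2.58
eef_pos: [0.5895, 0.0467, 0.3263]
ee_rot: [3.142, 0.0, -2.286]
force: [1.7, 0.3, -0.8]
width: 0.0875
gripper_force: 0.0
t: 2.95
eef_pos: [0.5889, 0.0439, 0.3266]
ee_rot: [-3.142, 0.0, -2.288]
force: [-0.4, -0.5, 0.6]
width: 0.0875
gripper_force: 0.0
{'mtx': array([[371.64829954,   0.        , 314.59215718],
       [  0.        , 371.64829954, 241.13383226],
       [  0.        ,   0.        ,   1.        ]]), 'mount': array([[ 1.83234133e-03, -9.67026303e-01, -2.54669929e-01,
         6.77336683e-02],
       [ 9.99998300e-01,  1.82413953e-03,  2.68376046e-04,
         6.52595401e-05],
       [ 2.05026789e-04, -2.54669988e-01,  9.67028001e-01,
        -1.57984378e-01],
       [ 0.00000000e+00,  0.00000000e+00,  0.00000000e+00,
         1.00000000e+00]])}
[([309.0, 226.1, 16.9, 60.4], 0.87)]
units [-0.06  0.07  1.08] turn -0.03
```

View pics/w1.png

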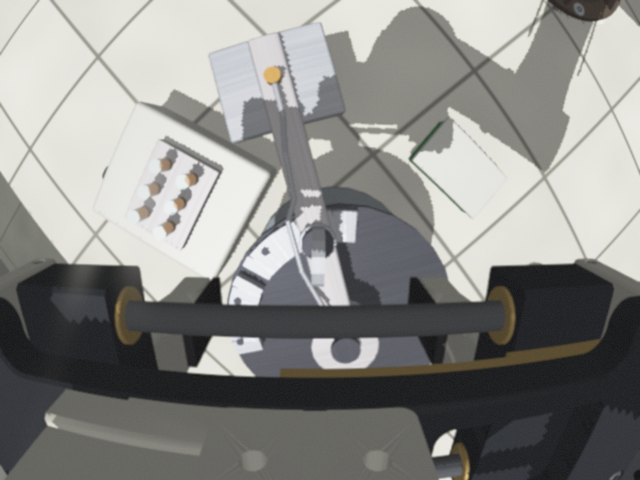

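The wrist view shows the ring edge-on at (317,242), with the fingers either side. The segments run from (350,225) past (265,250) to (245,340). I'll now locate the pivot, ring and notches.

```bash
cat >> h.py <<'E'
def wcloud(f):
    f=np.load(f);k=arm.get_calibration("wrist");K,M=np.array(k["mtx"]),np.array(k["mount"])
    v,u=np.mgrid[:480,:640];x=(u-K[0,2])/K[0,0];y=(v-K[1,2])/K[1,1];th=np.hypot(x,y)+1e-9
    P=np.stack([np.tan(th)*x/th,np.tan(th)*y/th,np.ones_like(x)],-1)*f["d"][...,None]
    P=P@M[:3,:3].T+M[:3,3]
    return P@Ro.from_euler("xyz",f["rot"]).as_matrix().T+f["pos"],f["d"]>0,f["p"]
def wproj(X,pos,rot):
    k=arm.get_calibration("wrist");K,M=np.array(k["mtx"]),np.array(k["mount"])
    p=(X-pos)@Ro.from_euler("xyz",rot).as_matrix();p=(p-M[:3,3])@M[:3,:3]
    r=np.linalg.norm(p[...,:2],axis=-1);th=np.arctan2(r,p[...,2])
    return K[0,0]*th*p[...,0]/r+K[0,2],K[1,1]*th*p[...,1]/r+K[1,2]
E
python3 - <<'E'
from h import *
import cv2
from scipy.optimize import least_squares
P,ok,im=wcloud("pics/w1.npz")
m=ok&(P[...,2]>.238)&(P[...,2]<.285)&(np.hypot(P[...,0]-.588,P[...,1]-.046)<.04)
q=P[m];w,V=np.linalg.eigh(np.cov(q[:,:2].T));print("ring",m.sum(),w**.5,np.degrees(np.arctan2(V[1,0],V[0,0])),(q.min(0)+q.max(0))/2,np.median(q,0))
# disc circle from top camera depth rim: z .16-.17
for name in("top","scene"):
    T,o,_=cloud(name)
    m=o&(abs(T[...,2]-.165)<.006)&(np.hypot(T[...,0]-.627,T[...,1]-.128)<.125)
    from scipy.spatial import ConvexHull
    h=T[m][:,:2];h=h[ConvexHull(h).vertices]
    r=least_squares(lambda c:np.hypot(*(h-c[:2]).T)-.108,[.627,.128],loss="soft_l1",f_scale=.002);print(name,r.x,np.round(r.fun[:40:2],3))
c=r.x
f=np.load("pics/w1.npz")
a0=np.arctan2(.046-c[1],.5885-c[0]);print("a0",np.degrees(a0),"R",np.hypot(.046-c[1],.5885-c[0]))
th=np.linspace(-.3,2.1,800);rr=np.linspace(.115,.06,220)
A,B=np.meshgrid(th,rr)
X=np.stack([c[0]+B*np.cos(a0+A),c[1]+B*np.sin(a0+A),np.full_like(A,.185)],-1)
u,v=wproj(X,f["pos"],f["rot"]);U=cv2.remap(im,u.astype(np.float32),v.astype(np.float32),1)
t=np.load("pics/top.npz")["p"];k=arm.get_calibration("top");Y=(X@np.array(k["R"]).T+k["t"])@np.array(k["mtx"]).T;Y=Y/Y[...,2:]
W=cv2.remap(t,Y[...,0].astype(np.float32),Y[...,1].astype(np.float32),1)
o=np.vstack([U,W]);[cv2.line(o,(int((g+.3)/2.4*800),0),(int((g+.3)/2.4*800),8),(255,0,0),1) for g in np.arange(-.2,2.1,.1)]
cv2.imwrite("pics/polar.png",cv2.convertScaleAbs(o[:,:,::-1],alpha=1.2))
E
```

```text
ring 771 [0.00224816 0.01011262] 138.815493068539 [0.58798655 0.04644089 0.26327812] [0.58518165 0.04278293 0.27134928]
top [0.62953356 0.1278035 ] [-0.001 -0.003 -0.003 -0.003 -0.001 -0.002 -0.004 -0.002  0.    -0.001
 -0.    -0.001 -0.001]
scene [0.62739412 0.12623879] [-0.001 -0.001 -0.001  0.001  0.001  0.001 -0.001 -0.     0.    -0.001]
a0 -115.86084533171723 R 0.0891684724960082
```

View pics/polar.png

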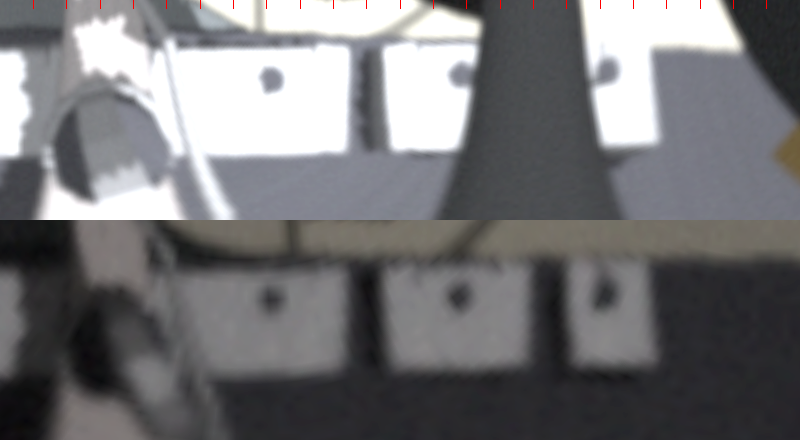

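The polar strip (0.3 mrad/px from −0.3) shows the first notch as a gap at px 350–385, so at about 0.80 rad. The second is at px 550, about 1.35 rad, which matches the stated 0.55 spacing. Next I'll descend and pinch gently.

```bash
python3 -m crank '[[[-0.06,0.08,0.8,0],[-0.06,0.08,1.6,0],[-0.06,0.08,2.4,0],[-0.06,0.08,2.9,0],[-0.06,0.08,3.16,0],[-0.06,0.08,3.16,0]]]' 0
python3 -m crank '[[[0,0,0,0],[0,0,0,0],[0,0,0,0],[0,0,0,0],[0,0,0,0],[0,0,0,0],[0,0,0,0],[0,0,0,0]]]' 1 8
python3 -c "
from h import *
units([.5884,.0465,.248])"
```

```text
t: 3.8
eef_pos: [0.5888, 0.047, 0.2477]
ee_rot: [-3.142, -0.0, -2.287]
force: [0.6, 0.7, 0.1]
width: 0.0881
gripper_force: 0.0
t: 4.8
eef_pos: [0.5887, 0.0472, 0.2476]
ee_rot: [3.142, -0.0, -2.287]
force: [0.4, -0.1, -0.1]
width: 0.0131
gripper_force: 0.0
units [ 0.03 -0.01 -0.02] turn 0
```

```bash
python3 -m crank '[[[0,0,0,0],[0,0,0,0],[0,0,0,0],[0,0,0,0]]]' 1 8; python3 -m crank '[[[0,0,0,0],[0,0,0,0]]]' 1 40
```

```text
t: 5.3
eef_pos: [0.5888, 0.0471, 0.2476]
ee_rot: [-3.141, 0.0, -2.287]
force: [2.0, -1.4, 1.0]
width: 0.0084
gripper_force: 8.0
t: 5.55
eef_pos: [0.5888, 0.0472, 0.2476]
ee_rot: [-3.142, 0.0, -2.287]
force: [2.1, -1.3, -0.7]
width: 0.0073
gripper_force: 40.0
```

```bash
python3 -m crank '[[[0,0,-0.06,0],[0,0,-0.12,0],[0,0,-0.12,0]]]'; python3 -m crank '[[[0,0,-0.08,0],[0,0,-0.16,0],[0,0,-0.24,0],[0,0,-0.32,0],[0,0,-0.32,0],[0,0,-0.32,0]]]'
```

```text
t: 5.92
eef_pos: [0.5884, 0.0472, 0.2499]
ee_rot: [3.141, -0.001, -2.287]
force: [3.9, -1.7, -7.8]
width: 0.0073
gripper_force: 40.0
t: 6.68
eef_pos: [0.5885, 0.0472, 0.2583]
ee_rot: [3.141, -0.0, -2.287]
force: [1.9, -1.4, -11.4]
width: 0.0075
gripper_force: 40.0
```

Run:
```python
from h import *
s=arm.get_state();R=Ro.from_euler("xyz",s["ee_rot"]).as_matrix();c=np.array([.6275,.127]);r=s["eef_pos"][:2]-c
print(r,np.hypot(*r))
for th in(.05,.1,.15,.2,.25,.3,.4,.5,.6,.7,.75,.8):
    g=np.array([[np.cos(th),-np.sin(th)],[np.sin(th),np.cos(th)]])@r-r
    print(th,np.round(R.T@[*g,0]/.025,3))
```

```text
[-0.03898703 -0.07978294] 0.0887992492681321
0.05 [-0.05 -0.17 -0.  ]
0.1 [-0.109 -0.338 -0.   ]
0.15 [-0.176 -0.502 -0.   ]
0.2 [-0.251 -0.663 -0.   ]
0.25 [-0.334 -0.82  -0.   ]
0.3 [-0.425 -0.973 -0.001]
0.4 [-6.290e-01 -1.263e+00 -1.000e-03]
0.5 [-8.610e-01 -1.532e+00 -1.000e-03]
0.6 [-1.118e+00 -1.777e+00 -1.000e-03]
0.7 [-1.399e+00 -1.994e+00 -1.000e-03]
0.75 [-1.547e+00 -2.092e+00 -1.000e-03]
0.8 [-1.700e+00 -2.182e+00 -1.000e-03]
```

```bash
python3 -m crank '[[[-0.025,-0.085,0,0],[-0.05,-0.17,0,0],[-0.08,-0.255,0,0],[-0.109,-0.338,0,0],[-0.142,-0.42,0,0],[-0.176,-0.502,0,0],[-0.213,-0.583,0,0],[-0.251,-0.663,0,0]]]'; python3 -m crank '[[[0,0,0,0]]]'
```

```text
t: 7.68
eef_pos: [0.6054, 0.0408, 0.2585]
ee_rot: [3.142, -0.0, -2.287]
force: [-4.2, 0.5, -12.3]
width: 0.0075
gripper_force: 40.0
t: 7.8
eef_pos: [0.6057, 0.0408, 0.2586]
ee_rot: [-3.141, -0.0, -2.287]
force: [-2.4, -1.1, -12.1]
width: 0.007
gripper_force: 40.0
```

Moving freely at about 0.2 rad, with side forces under 5 N. Continuing to about 0.5.

```bash
python3 -m crank '[[[-0.083,-0.157,0,0],[-0.174,-0.31,0,0],[-0.27,-0.457,0,0],[-0.378,-0.6,0,0],[-0.49,-0.737,0,0],[-0.61,-0.869,0,0],[-0.61,-0.869,0,0]]]'
python3 - <<'E'
from h import *
s=arm.get_state();R=Ro.from_euler("xyz",s["ee_rot"]).as_matrix();c=np.array([.6275,.127]);r=s["eef_pos"][:2]-c
a=np.arctan2(r[1],r[0])-np.arctan2(-.0798,-.039);print(a,np.hypot(*r))
print("radial f",s["force"][:2]@r/np.hypot(*r))
for th in np.array([.55,.6,.65,.7,.72,.75,.8]):
    d=th-a;g=np.array([[np.cos(d),-np.sin(d)],[np.sin(d),np.cos(d)]])@r-r
    print(th,np.round(R.T@[*g,0]/.025,3))
E
```

```text
t: 8.68
eef_pos: [0.6328, 0.0381, 0.2586]
ee_rot: [-3.14, 0.0, -2.287]
force: [-0.8, -3.5, -11.9]
width: 0.007
gripper_force: 40.0
0.513574508982547 0.08909645660469799
radial f 3.4568269574541226
0.55 [-0.093 -0.091  0.   ]
0.6 [-0.225 -0.21   0.   ]
0.65 [-0.363 -0.323  0.001]
0.7 [-0.506 -0.428  0.001]
0.72 [-0.565 -0.469  0.001]
0.75 [-0.655 -0.527  0.001]
0.8 [-0.809 -0.617  0.001]
```

```bash
python3 -m crank '[[[-0.093,-0.091,0,0],[-0.16,-0.15,0,0],[-0.225,-0.21,0,0],[-0.3,-0.268,0,0],[-0.363,-0.323,0,0],[-0.45,-0.387,0,0],[-0.45,-0.387,0,0]]]'; python3 -m crank '[[[0,0,0.03,0],[0,0,0.06,0],[0,0,0.08,0],[0,0,0.08,0]]]';python3 -m crank '[[[0,0,0.02,0],[0,0,0.02,0]]]';python3 -m crank '[[[0,0,0.02,0],[0,0,0.02,0]]]'
```

```text
t: 9.55
eef_pos: [0.6468, 0.0399, 0.2586]
ee_rot: [-3.141, -0.0, -2.287]
force: [-2.0, -4.6, -12.7]
width: 0.007
gripper_force: 40.0
t: 10.05
eef_pos: [0.6468, 0.0399, 0.257]
ee_rot: [-3.14, 0.0, -2.287]
force: [-1.6, -4.2, -11.4]
width: 0.0075
gripper_force: 40.0
t: 10.3
eef_pos: [0.6468, 0.0399, 0.2565]
ee_rot: [-3.14, 0.0, -2.287]
force: [-1.8, -4.4, -10.5]
width: 0.0068
gripper_force: 40.0
t: 10.55
eef_pos: [0.6468, 0.0399, 0.2561]
ee_rot: [-3.14, 0.0, -2.287]
force: [-2.3, -4.8, -11.8]
width: 0.0076
gripper_force: 40.0
```

```bash
for i in 1 2; do python3 -m crank '[[[0,0,0.02,0],[0,0,0.02,0]]]';done;python3 -m crank '[[[0,0,0.015,0],[0,0,0.015,0]]]'
```

```text
t: 10.8
eef_pos: [0.6468, 0.0399, 0.2556]
ee_rot: [-3.14, 0.0, -2.287]
force: [-1.5, -5.3, -11.2]
width: 0.0075
gripper_force: 40.0
t: 11.05
eef_pos: [0.6469, 0.0399, 0.2554]
ee_rot: [-3.14, 0.0, -2.287]
force: [-3.5, -4.8, -9.7]
width: 0.0072
gripper_force: 40.0
t: 11.3
eef_pos: [0.647, 0.0399, 0.2554]
ee_rot: [-3.14, 0.001, -2.287]
force: [-2.8, -4.4, -8.7]
width: 0.0072
gripper_force: 40.0
```

```bash
python3 -m crank '[[[0,0,0.03,0],[0,0,0.03,0]]]'
python3 - <<'E'
from h import *
s=arm.get_state();R=Ro.from_euler("xyz",s["ee_rot"]).as_matrix();c=np.array([.6275,.127]);r=s["eef_pos"][:2]-c
a=np.arctan2(r[1],r[0])-np.arctan2(-.0798,-.039);print(a,np.hypot(*r))
for th in np.array([.7,.72,.74,.76,.78,.8,.82,.84]):
    d=th-a;g=np.array([[np.cos(d),-np.sin(d)],[np.sin(d),np.cos(d)]])@(r*.0897/np.hypot(*r))-r
    print(th,np.round(R.T@[*g,0]/.025,3))
E
```

```text
t: 11.55
eef_pos: [0.6471, 0.0399, 0.2552]
ee_rot: [-3.139, 0.001, -2.287]
force: [-3.1, -4.8, -5.6]
width: 0.0073
gripper_force: 40.0
0.6760381980011865 0.0893289873862582
0.7 [-0.061 -0.062  0.   ]
0.72 [-0.12  -0.102  0.   ]
0.74 [-0.18  -0.142  0.001]
0.76 [-0.241 -0.18   0.001]
0.78 [-0.303 -0.217  0.001]
0.8 [-0.365 -0.252  0.001]
0.82 [-0.428 -0.287  0.001]
0.84 [-0.492 -0.32   0.001]
```

```bash
f(){ grep -E 'eef_pos|force: \[' ; }; python3 -m crank '[[[-0.06,-0.062,0,0],[-0.12,-0.102,0,0],[-0.12,-0.102,0,0]]]'|f; python3 -m crank '[[[-0.06,-0.04,0,0],[-0.06,-0.04,0,0]]]'|f; python3 -m crank '[[[-0.03,-0.02,0,0],[-0.03,-0.02,0,0]]]'|f
```

```text
eef_pos: [0.6503, 0.0404, 0.2552]
force: [-7.3, -4.8, -5.2]
eef_pos: [0.6524, 0.041, 0.2551]
force: [-5.1, -4.0, -5.2]
eef_pos: [0.6529, 0.0411, 0.2551]
force: [-5.9, -3.5, -5.4]
```

```bash
f(){ grep -E 'eef_pos|force: \[' ; }; for i in 1 2 3 4; do python3 -m crank '[[[-0.03,-0.018,0,0],[-0.03,-0.018,0,0]]]'|f; done
```

```text
eef_pos: [0.6546, 0.0417, 0.2546]
force: [-1.7, -4.5, -8.2]
eef_pos: [0.6552, 0.042, 0.2539]
force: [-0.9, -4.6, -8.7]
eef_pos: [0.6557, 0.0422, 0.2536]
force: [-1.2, -4.6, -8.9]
eef_pos: [0.6564, 0.0425, 0.2534]
force: [-1.2, -5.0, -9.4]
```

The pin began to drop at about 0.76 rad, so the middle is near 0.79. I'll lower gently, watching the forces.

```bash
f(){ grep -E 'eef_pos|force: \[' ; }; for i in 1 2 3; do python3 -m crank '[[[0,0,0.02,0],[0,0,0.04,0],[0,0,0.04,0]]]'|f; done
```

```text
eef_pos: [0.6565, 0.0425, 0.2527]
force: [-2.5, -5.6, -9.1]
eef_pos: [0.6567, 0.0425, 0.2519]
force: [-2.0, -4.2, -8.4]
eef_pos: [0.6569, 0.0426, 0.251]
force: [-1.1, -5.1, -8.6]
```

```bash
f(){ grep -E 'eef_pos|force: \[' ; }; for i in 1 2 3; do python3 -m crank '[[[0,0,0.02,0],[0,0,0.04,0],[0,0,0.04,0]]]'|f; done; python3 -m crank '[[[0,0,0.02,0],[0,0,0.02,0]]]'|f
```

```text
eef_pos: [0.6569, 0.0426, 0.2501]
force: [-0.8, -5.1, -6.6]
eef_pos: [0.657, 0.0426, 0.2492]
force: [-1.7, -4.4, -7.0]
eef_pos: [0.657, 0.0426, 0.2483]
force: [0.1, -5.0, -7.1]
eef_pos: [0.657, 0.0426, 0.2478]
force: [-1.0, -5.5, -5.2]
```

```bash
f(){ grep -E 'eef_pos|force: \[' ; }; for i in 1 2; do python3 -m crank '[[[0,0,0.02,0],[0,0,0.02,0]]]'|f; done; python3 -m crank '[[[0,0,0.02,0],[0,0,0.02,0]]]'|f
```

```text
eef_pos: [0.6571, 0.0426, 0.2476]
force: [-0.6, -5.3, -4.4]
eef_pos: [0.6572, 0.0426, 0.2476]
force: [-1.3, -4.4, -2.0]
eef_pos: [0.6574, 0.0426, 0.2476]
force: [-1.8, -4.1, -0.1]
```

```bash
python3 -m crank '[[[0,0,0,0],[0,0,0,0]]]' 1 5; python3 -m crank '[[[0,0,0,0],[0,0,0,0],[0,0,0,0],[0,0,0,0],[0,0,0,0]]]' 0.6; python3 -m crank '[[[0,0,-0.3,0],[0,0,-0.8,0],[0,0,-1.6,0],[0,0,-2.4,0],[0,0,-3.2,0],[0,0,-3.2,0],[0,0,-3.2,0]]]'
python3 - <<'E'
from h import *
import cv2
s=arm.get_state();p,d=arm.grab_frame("wrist");np.savez("pics/w2.npz",p=p,d=d,pos=s["eef_pos"],rot=s["ee_rot"]);cv2.imwrite("pics/w2.png",p[:,:,::-1])
P,ok,im=wcloud("pics/w2.npz")
m=ok&(P[...,2]>.238)&(P[...,2]<.295)&(np.hypot(P[...,0]-.657,P[...,1]-.0426)<.04)
q=P[m];print("ring",(q.min(0)+q.max(0))/2,np.percentile(q[:,2],[50,90,98]))
P,ok,im=wcloud("pics/w1.npz");m=ok&(P[...,2]>.238)&(P[...,2]<.295)&(np.hypot(P[...,0]-.588,P[...,1]-.046)<.04);print(np.percentile(P[m][:,2],[50,90,98]))
E
```

```text
t: 16.92
eef_pos: [0.6576, 0.0429, 0.2475]
ee_rot: [-3.139, 0.003, -2.287]
force: [-0.0, -4.6, 6.3]
width: 0.0078
gripper_force: 5.0
t: 17.55
eef_pos: [0.6563, 0.0429, 0.2453]
ee_rot: [3.141, -0.0, -2.287]
force: [0.5, 0.1, -0.6]
width: 0.0346
gripper_force: 0.0
t: 18.42
eef_pos: [0.6561, 0.0429, 0.3254]
ee_rot: [3.141, 0.0, -2.287]
force: [0.6, -0.6, -0.1]
width: 0.0352
gripper_force: 0.0
ring [0.65649706 0.04199501 0.2637158 ] [0.27127223 0.27408839 0.27474901]
[0.27134966 0.27404967 0.27465279]
```

View pics/w2.png

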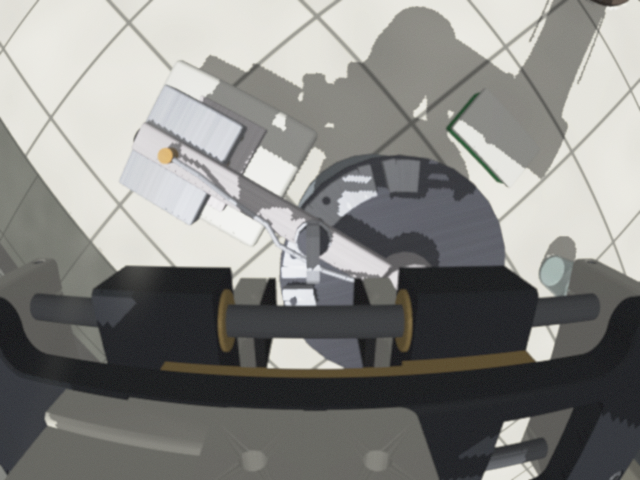

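The view shows the nozzle head over the vials, with the head at about (180,150). The ring at (315,240) stands at the same height as when parked (0.2747 against 0.2747), so the pin is fully home. The hand is clear.

```bash
python3 -c "
from station import arm
print(arm.job_done())"
```

```text
the job is handed in; nothing more can be done
None
```

The arm is in the next notch at about 0.79 rad with the pin fully down (ring at its parked height), the hand is clear, and the job was handed in at about 18 s; no verdict came back.

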